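Reset the tripped outlet box

ROBOT

A 6-joint arm with a two-finger parallel gripper is mounted at the origin on a cart in front of the work surface, level with it; the furniture and walls round the work are solid. World frame = base frame: x ahead of the robot, y to its left, z up, the work surface at z = 0. Lengths are in m, angles in rad, forces in N, time in s.
With the tool pointing down it reaches from about 0.35 to 0.95 m from the base axis. Payload 17.4 kg.
Tool frame: the origin (TCP) lies at the very end of the fingers, on their centre line; the grasp point (between the pads) lies 19 mm behind it (env.grasp_offset is the distance from the TCP to the grasp point, in m); z points along the fingers, y is the line along which they close (so a half turn about z gives the same grasp; the last joint's range is limited). The gripper opens to 93 mm and grips with 3 to 60 N. Pads are 15 mm wide; open, the fingers measure 128 mm over their backs; the gripper's body (75 mm by 188 mm) begins 65 mm behind the grasp point.
Start: joints at [-1.31, 0.116, 1.442, -0, 1.584, -0.038], TCP at [0.199, -0.645, 0.219] pointing down, gripper open.
Joint ranges: [-2.83, 2.83], [-0.83, 2.19], [0.07, 2.5], [-1.14, 4.28], [0.01, 3], [-2.97, 2.97]. Speed limits (rad/s): [1.89, 1.89, 2.22, 3.14, 3.14, 3.14].

INTERFACE

Orientations are given as a rotation vector (axis times angle).
In Python, from cell import env gives the robot as it stands. The module is installed in compiled form; this text tells all that it offers.
- The arm moves only by the tool arm_command, never from a script. Its argument "increments" is a list of rows, each a list of 3 entries, a list of its own where there are three numbers: the finger opening in m, from 0 to 0.093, then the shift along the tool's x, y, z in m, then the turn about the tool's z in rad. A call has 1 to 20 rows; each row shifts and turns the commanded pose from where the row before left it, along the tool's axes as they then stand; what a row does not reach is not made up. A row lasts 1/10 s, in which the tool goes at most 50 mm and 8.59 degrees, less where a joint would pass 70% of its speed; a pose out of reach is approached as far as the arm can. A call is refused whole if a number of a shift passes 0.05 or a number of a turn 0.15, either way. A call with a gripper value outside its range is refused whole. The fingers move at their own pace and stop on an object; the grip force is fixed at half the most. Time passes only in rows, so rows that do not move let the fingers close. It gives the time, the measured TCP pose, the force, the opening and the grip force at its end, in the units of the state.
- env.state(): the state, without advancing time (a new reading comes with each control period).
- env.get_image(name): name is "scene" or "top"; returns a dict with "frame" (400x640x3 uint8, red, green, blue), "camera_matrix" (3x3 intrinsics, pixels), "distortion" ([k1, k2, p1, p2, k3] as OpenCV has them; the pictures are not rectified), "R" (3x3) and "t" (3): a world point X has camera coordinates R X + t. Camera axes: x right, y down, z forward; pixel columns grow to the right and rows downward; lengths in m; the calibration is good to about 2 mm. A picture is of the moment at which its call begins. There is no depth.
- env.job_done(): hands the job in; it is judged then, once.
Trained networks look in a picture, given as the dict that the camera call returned (one of the last four; its "shot" number tells which), for a name from the list of things; names that differ only in an ending like _2 or _b are one class to them, and where a whole thing is asked for, a point or a joint stands for the part that bears it (a point fixed in the world has none). Each returns a list of dicts, best first, with "score" (0 to 1); they miss things now and then, are a little off and sometimes report something else, mostly with a low value. They report only what shows in the picture. A call takes as long as a camera call.
- env.silhouettes(picture, target): "pixels" (400x640 bool, what is visible of it).
- env.pinpoint(picture, target): "point" ([x, y, z] in m, in world coordinates, good to about 4 mm: a listed point, or the origin of a listed thing).
The state is a dict: "t": time; "q": joint angles; "dq": joint speeds; "joint_efforts": joint torques, N m; "eef_pos": TCP position; "ee_rot": TCP orientation; "ft_force": force on the tool from outside, world axes, zero at the start; "wrist_torque": the same for the moment, N m; "opening": finger opening in m; "grip_force": force on a finger pad.
Only numpy, scipy, OpenCV 4.12 (cv2) and the standard library are available. Lean on these libraries where they do the work, as an engineer would, in place of code of your own. Each camera call takes 0.05 s, during which the arm holds its last target. There are 200 camera calls.

TASK

The outlet box on the desk has tripped. Using only the fingertips, push its sliding cover all the way off the round well, reach into that well and press the sunken reset key fully down, keeping it down for about two seconds. Then push the cover all the way back over the round well; do not press the key in the square well, pick nothing up, and leave the small parts lying on and around the box where they are.

Things in the scene. Friction and masses are not known exactly. Their poses are not given: they have to be found in the camera images.
- outlet_box: low grey box fixed to the desk, 160 (x) x 190 (y) x 54 mm high; origin: centre of its underside, z up. In its top face are two wells 38 mm deep: a round one, 46 mm across, at box (x -30, y -45) mm, and an open square one, 44 x 44 mm, at box (x +48, y -45). Guide rails 3 mm wide, 6 mm high run along box y at box x -78.5 and +18.5.
- cover (a joint): travel of the sliding cover in m: 0 = closed, fully over the round well; 0.085 = fully open, clear of the well, both at hard stops; starts at 0 to 0.008. It moves along the box's +y as the value grows, stays where it is left, and needs about 2 N to push.
- cover_top (a point): centre of the upper face of the sliding cover, a flat aluminium block 90 (box x) x 88 (box y) mm that stands 12 mm above the box's top face. Too wide to grip: push its end faces, 44 mm either side of this point along box y. When closed, this point is right above the round well; axes as the box's.
- round_well_mouth (a point): centre of the mouth of the round well, 46 mm across, level with the box's top face; hidden under the cover at the start. Axes as the box's.
- reset_key (a joint): travel of the reset key in m: 0 = up, 0.006 = fully down at its stop; a spring brings it back up; it starts to move at 1.5 N and needs 4.5 N to be fully down.
- reset_key_top (a point): centre of the upper face of the reset key, a flat white disc 30 mm across at the bottom of the round well, 24 mm below the box's top face; it is pressed straight down
- test_key (a joint): travel of the test key in m: 0 = up, 0.006 = down; not to be pressed
- test_key_top (a point): centre of the upper face of the test key, a flat white square 28 x 28 mm in the square well, 24 mm below the box's top face; not to be pressed
- plug: loose small white connector housing, 20 x 36 x 11 mm, lying on the far left part of the box's top (box x +, y +), beside the cover's path; origin at the centre of its underside; stays where it is
- capacitor: loose blue capacitor can, 25 mm across and 40 mm high, standing on the desk to the right of the box (its -y side); origin at the centre of its underside; stays where it is
- tape: loose roll of black tape, 56 mm across and 18 mm high, lying on the desk to the left of the box (its +y side); origin at the centre of its underside; stays where it is
- driver: loose red-handled screwdriver, 168 mm long and 22 mm thick, lying on the desk in front of the box (its -x side); origin at the centre of its underside; stays where it is

How it is judged:
On the way, in this order (a step that is already met when the one before it is completed fails the run):
1. the cover is pushed all the way open (at least 79 of 85 mm), with the reset key still up (value of joint cover above 0.079 m and value of joint reset_key below 0.002 m), for 0.1 s.
2. the reset key is fully down (at least 4.8 of 6 mm) and kept down for 1.2 s (value of joint reset_key above 0.0048 m), for 1.2 s.
3. the cover is pushed all the way back (within 6 mm of closed), with the reset key up (value of joint cover below 0.006 m and value of joint reset_key below 0.002 m), for 0.2 s.
At the end, for the whole second after the job is handed in: the cover is back within 6 mm of fully closed, both keys are up (less than 2 mm down), and the connector housing, capacitor, tape roll and screwdriver lie still within 15 mm of where they started (all of step 3 and value of joint test_key below 0.002 m and distance of each of plug, capacitor, tape, driver from where it was at the start of the episode below 0.015 m and linear speed of each of plug, capacitor, tape, driver below 0.02 m/s); the robot touches nothing.
It fails at once if the test key in the square well is pressed (2 mm or more) (value of joint test_key above 0.002 m).
It fails at once if the connector housing is shifted by more than 15 mm or picked up (distance of plug from where it was at the start of the episode above 0.015 m).
It fails at once if the capacitor is shifted by more than 15 mm or picked up (distance of capacitor from where it was at the start of the episode above 0.015 m).
It fails at once if the tape roll is shifted by more than 15 mm or picked up (distance of tape from where it was at the start of the episode above 0.015 m).
It fails at once if the screwdriver is shifted by more than 15 mm or picked up (distance of driver from where it was at the start of the episode above 0.015 m).
It also fails if it takes over 54 s, if anything falls off the work surface, if the arm or the gripper's body presses on something with over 40 N, if the wrist force passes 120 N, or if a joint passes its speed limit or range.

## Working session

There is one attempt and no reset: what is moved stays moved. The work goes in short steps, Python scripts to look and compute and a tool call to move; the robot and the scene stay as the last step left them, time stands still between calls to the robot, and variables do not carry over. Pictures are saved under pics/ and viewed, at most 10 in all, crops included, and the job is handed in when it is done.

Besides the shell and the picture viewer there is one more tool, called after "Emit:" as a command line: name --argument value ..., lists and objects as JSON in quotes. arm_command: Moves the arm, as the interface text tells. Its arguments: {"type":"object","properties":{"increments":{"type":"array","items":{"type":"array"}}},"required":["increments"]}

```bash
mkdir -p pics; python3 - <<'E'
from cell import env
import cv2,numpy as np
s=env.state();print(s['t'],s['eef_pos'],s['ee_rot'],s['ft_force'],s['opening'])
for n in ("scene","top"):
    p=env.get_image(n);cv2.imwrite(f"pics/{n}0.png",p['frame'][:,:,::-1])
    print(n,-p['R'].T@p['t'])
    for k in ["outlet_box","cover_top","round_well_mouth","test_key_top","plug","capacitor","tape","driver"]:
        print(k,[(round(d['score'],2),np.round(d['point'],4).tolist()) for d in env.pinpoint(p,k)[:2]])
E
```

```text
0.0 [ 0.19862891 -0.64488619  0.21789891] [-3.10542258e+00 -4.67427112e-01  2.36829764e-04] [ 0.23098891 -0.0462724  -0.17422807] 0.09324033601089499
scene [0.11566171 0.44786426 0.6339842 ]
outlet_box [(0.74, [0.5533, -0.1072, -0.0015]), (0.29, [0.6163, -0.0851, 0.0546])]
cover_top [(0.67, [0.5176, -0.1366, 0.0673])]
round_well_mouth [(0.55, [0.5182, -0.1408, 0.0548])]
test_key_top []
plug [(0.62, [0.6191, -0.0832, 0.0543])]
capacitor []
tape [(0.91, [0.5842, 0.031, -0.0034])]
driver [(0.73, [0.4305, -0.0624, 0.0022])]
top [ 0.37215643 -0.01947411  1.00653475]
outlet_box [(0.69, [0.5511, -0.1057, 0.0009]), (0.25, [0.589, -0.1678, 0.0309])]
cover_top [(0.91, [0.5161, -0.1375, 0.0652])]
round_well_mouth [(0.7, [0.5156, -0.1427, 0.0532])]
test_key_top [(0.65, [0.5858, -0.1662, 0.031])]
plug [(0.68, [0.62, -0.0871, 0.053]), (0.58, [0.5892, 0.0333, 0.0002])]
capacitor [(0.44, [0.47, -0.2422, 0.0015]), (0.34, [0.6224, -0.087, 0.0537])]
tape [(0.72, [0.5848, 0.0328, -0.0006])]
driver [(0.57, [0.4287, -0.0631, 0.0025])]
```

View pics/top0.png

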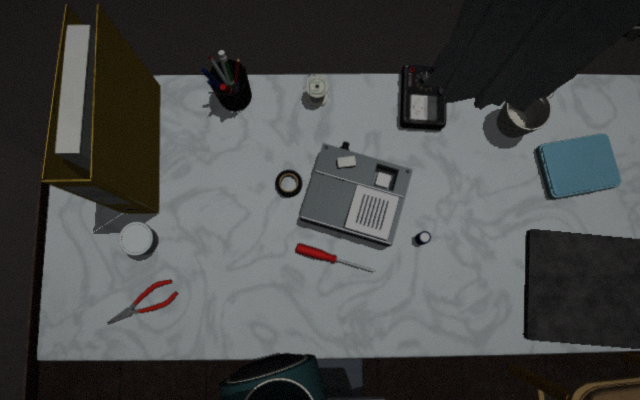

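View pics/scene0.png

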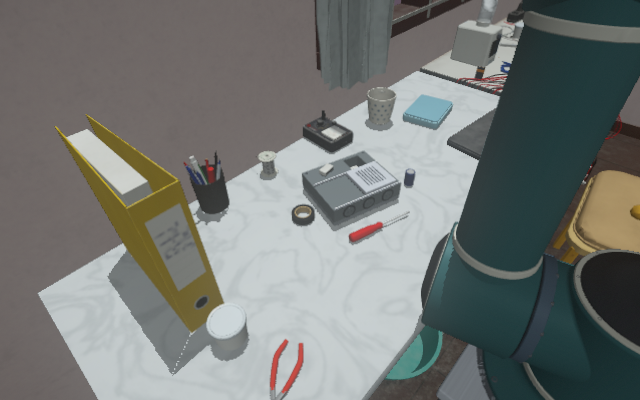

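The overhead picture shows the box at about (355,195) px with the cover (white grille) at (375,210), the plug at (346,161), the tape at (288,183), the capacitor at (424,238) and the driver at (330,257). Next I'll rectify the top plane to get an accurate box pose.

```bash
cat > h.py <<'E'
from cell import env
import cv2,numpy as np
def rect(p,z,x0,x1,y0,y1,mm=0.5):
    # metric picture: row 0 = x1 (up=+x), col 0 = y1 (left=+y)
    xs=np.arange(x1,x0,-mm/1000);ys=np.arange(y1,y0,-mm/1000)
    X,Y=np.meshgrid(xs,ys,indexing='ij');P=np.stack([X,Y,np.full_like(X,z)],-1).reshape(-1,3)
    uv,_=cv2.projectPoints(P,cv2.Rodrigues(p['R'])[0],p['t'],p['camera_matrix'],np.array(p['distortion']))
    uv=uv.reshape(X.shape+(2,)).astype(np.float32)
    return cv2.remap(p['frame'],uv[...,0],uv[...,1],cv2.INTER_CUBIC)[:,:,::-1].copy()
def proj(p,P):
    return cv2.projectPoints(np.array(P,float).reshape(-1,3),cv2.Rodrigues(p['R'])[0],p['t'],p['camera_matrix'],np.array(p['distortion']))[0].reshape(-1,2)
E
python3 - <<'E'
from h import *
p=env.get_image("top")
im=rect(p,0.054,0.42,0.69,-0.25,0.05)
# draw box-grid guess
c=np.array([.552,-.106]);a=np.radians(-16);R=np.array([[np.cos(a),-np.sin(a)],[np.sin(a),np.cos(a)]])
def px(b): w=c+R@(np.array(b)/1000);return (int((.05-w[1])*2000),int((.69-w[0])*2000))
for b in [(-80,-95),(80,-95),(80,95),(-80,95)]: cv2.circle(im,px(b),4,(0,0,255),1)
q=[px(b) for b in[(26,-67),(70,-67),(70,-23),(26,-23)]]
cv2.polylines(im,[np.array(q)],True,(0,0,255),1)
cv2.imwrite("pics/rect0.png",im);print(im.shape)
E
```

```text
(540, 600, 3)
```

View pics/rect0.png

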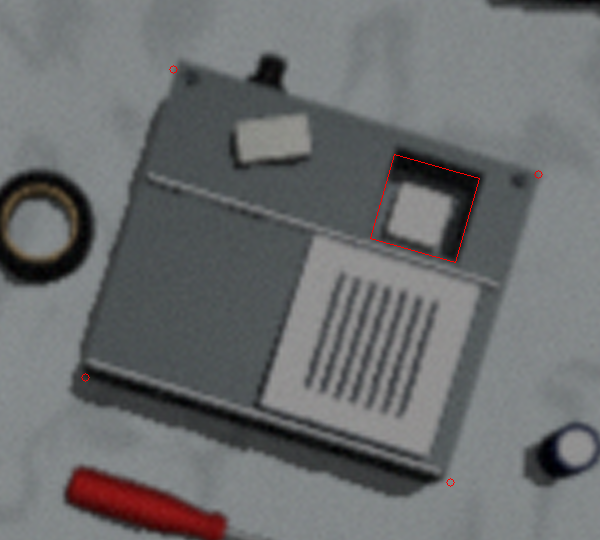

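The rectified view agrees with the guess. The box centre is about (0.554,-0.1057) with yaw about -17.2°, and the square well mouth sits at rectified px (372–485,148–262). I'll turn the tool so its x lies along box y, close the fingers and approach.

Emit:
arm_command --increments '[[0,[0,0,0],-0.139],[0,[0,0,0],-0.139],[0,[0,0,0],-0.139],[0,[0,0,0],-0.139],[0,[0,0,0],-0.139],[0,[0,0,0],-0.139],[0,[0,0,0],-0.139],[0,[0.02,0.006,0],0],[0,[0.04,0.012,0],0],[0,[0.04,0.012,0],0],[0,[0.04,0.012,0],0],[0,[0.04,0.012,0],0],[0,[0.04,0.012,0],0],[0,[0.04,0.012,0],0],[0,[0.04,0.012,0],0],[0,[0.04,0.012,0],0],[0,[0.04,0.012,0],0],[0,[0.04,0.012,0],0],[0,[0.04,0.012,0],0],[0,[0.02,0.006,0],0]]'

```text
t: 2.95
eef_pos: [0.4789, -0.2264, 0.2188]
ee_rot: [2.526, 1.868, 0.001]
ft_force: [0.0, -0.8, -0.5]
opening: 0.0007
grip_force: 0.0
```

```bash
cat >> h.py <<'E'
from scipy.spatial.transform import Rotation as Ro
C=np.array([.554,-.1057,0]);YAW=-17.2
def boxpt(b): return C+Ro.from_euler('z',YAW,degrees=True).apply(np.array(b)/1000)
def delta(b):
    s=env.state();T=Ro.from_rotvec(s['ee_rot']);x=T.as_matrix()[:,0]
    loc=Ro.from_euler('z',YAW,degrees=True).inv().apply(s['eef_pos']-C)*1000
    print('t',round(s['t'],2),'box mm',loc.round(1),'xaxis yaw',np.degrees(np.arctan2(x[1],x[0])).round(2),'z',T.as_matrix()[:,2].round(3),'F',s['ft_force'].round(2),'op',round(s['opening'],4))
    print('tool delta mm',(T.inv().apply(boxpt(b)-s['eef_pos'])*1000).round(1))
E
python3 -c "
from h import *
delta((-30,-115,60))"
```

```text
t 2.95 box mm [ -36.1 -137.5  218.8] xaxis yaw 72.97 z [ 0.001  0.    -1.   ] F [ 0.03 -0.78 -0.52] op 0.0007
tool delta mm [ 22.4   6.  158.8]
```

Emit:
arm_command --increments '[[0,[0.01,0.006,0.03],0],[0,[0.01,0,0.04],0],[0,[0,0,0.04],0],[0,[0,0,0.03],0],[0,[0,0,0.018],0],[0,[0,0,0],0],[0,[0,0,0],0]]'

```text
t: 3.65
eef_pos: [0.4895, -0.2116, 0.0614]
ee_rot: [2.527, 1.866, 0.0]
ft_force: [-0.4, -0.3, -0.5]
opening: 0.0003
grip_force: 0.0
```

```bash
python3 -c "
from h import *
delta((-30,-7.5,60))
p=env.get_image('scene')
u=proj(p,boxpt((-30,-95,60)))[0].astype(int)
im=cv2.resize(p['frame'][u[1]-75:u[1]+75,u[0]-100:u[0]+100,::-1],None,fx=4,fy=4,interpolation=2);cv2.imwrite('pics/s1.png',im)"
```

```text
t 3.65 box mm [ -30.3 -120.2   61.4] xaxis yaw 72.87 z [ 0. -0. -1.] F [-0.45 -0.28 -0.47] op 0.0003
tool delta mm [112.7   0.4   1.4]
```

View pics/s1.png

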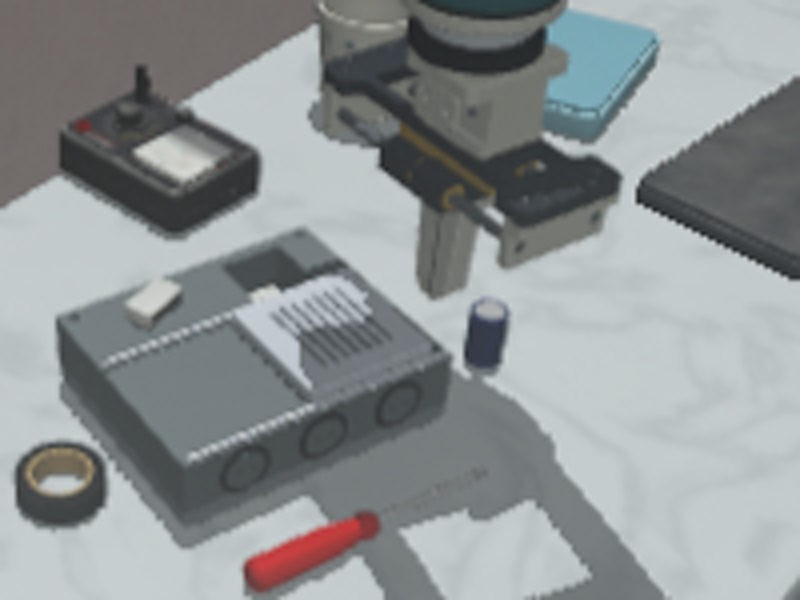

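The fingers stand at (445,290) in the crop, level with the cover's end face and clear of the capacitor. Pushing now.

Emit:
arm_command --increments '[[0,[0.01,0,0.001],0],[0,[0.01,0,0],0],[0,[0.008,0,0],0],[0,[0.008,0,0],0],[0,[0.008,0,0],0],[0,[0.008,0,0],0],[0,[0.008,0,0],0],[0,[0.008,0,0],0],[0,[0.008,0,0],0],[0,[0.008,0,0],0],[0,[0.008,0,0],0],[0,[0.008,0,0],0],[0,[0.004,0,0],0],[0,[0,0,0],0]]'

```text
t: 5.1
eef_pos: [0.52, -0.1114, 0.0595]
ee_rot: [-2.526, -1.866, 0.0]
ft_force: [-0.0, -0.2, -0.4]
opening: 0.0001
grip_force: 0.0
```

```bash
python3 -c "
from h import *
delta((-30,-11.5,60))"
```

```text
t 5.1 box mm [-30.8 -15.5  59.5] xaxis yaw 72.91 z [-0.     0.001 -1.   ] F [-0.02 -0.16 -0.43] op 0.0001
tool delta mm [ 4.   0.8 -0.5]
```

Emit:
arm_command --increments '[[0,[0.002,0,0],0],[0,[0.002,0,0],0],[0,[0.001,0,0],0],[0,[0,0,0],0]]'

```text
t: 5.5
eef_pos: [0.5205, -0.1094, 0.0595]
ee_rot: [2.526, 1.864, -0.007]
ft_force: [-7.8, -19.8, 1.2]
opening: 0.0005
grip_force: 10.3
```

```bash
python3 -c "
from h import *
delta((-30,-11.5,60))"
```

```text
t 5.5 box mm [-30.9 -13.5  59.5] xaxis yaw 72.83 z [-0.002 -0.004 -1.   ] F [ -7.79 -19.81   1.17] op 0.0005
tool delta mm [ 2.   0.9 -0.5]
```

The cover hit the hard stop (21 N), so it is open. I'll back off, rise and move clear to look at the well.

Emit:
arm_command --increments '[[0,[-0.005,0,0],0],[0,[-0.01,0,0],0],[0,[-0.01,0,-0.02],0],[0,[-0.02,0,-0.03],0],[0,[-0.04,0,-0.02],0],[0,[-0.04,0,0],0],[0,[-0.04,0,0],0],[0,[-0.04,0,0],0],[0,[-0.02,0,0],0],[0,[0,0,0],0],[0,[0,0,0],0]]'

```text
t: 6.6
eef_pos: [0.4549, -0.3224, 0.1295]
ee_rot: [-2.528, -1.864, -0.001]
ft_force: [0.2, -0.5, 0.4]
opening: 0.0005
grip_force: 0.0
```

```bash
python3 - <<'E'
from h import *
delta((-30,-45,110))
Rb=Ro.from_euler('z',YAW,degrees=True).inv()
for n in ('top','scene'):
    p=env.get_image(n)
    for k in ["outlet_box","cover_top","round_well_mouth","reset_key_top","test_key_top","plug"]:
        for d in env.pinpoint(p,k)[:1]: print(n,k,round(d['score'],2),(Rb.apply(np.array(d['point'])-C)*1000).round(1))
    if n=='top':
        im=rect(p,.054,.46,.66,-.23,-.03)
        f=lambda b:(lambda w:(int((-.03-w[1])*2000),int((.66-w[0])*2000)))(boxpt(b))
        pts=[f((-30+23*np.cos(a),-45+23*np.sin(a),54)) for a in np.linspace(0,6.28,40)]
        cv2.polylines(im,[np.array(pts)],True,(0,0,255),1)
        pts=[f((48+i,-45+j,54)) for i,j in((22,22),(22,-22),(-22,-22),(-22,22))]
        cv2.polylines(im,[np.array(pts)],True,(0,0,255),1)
        # reset key outline at true depth
        w=proj(p,[boxpt((-30+15*np.cos(a),-45+15*np.sin(a),30)) for a in np.linspace(0,6.28,40)])
        im=cv2.resize(im,(560,560))
        cv2.imwrite('pics/r2.png',im)
    else:
        u=proj(p,boxpt((0,-20,54)))[0].astype(int);a=cv2.resize(p['frame'][u[1]-60:u[1]+60,u[0]-80:u[0]+80,::-1],None,fx=5,fy=5,interpolation=2)
        for b,r,z in(((-30,-45),23,54),):
            w=(proj(p,[boxpt((b[0]+r*np.cos(t),b[1]+r*np.sin(t),z)) for t in np.linspace(0,6.28,40)])-u+[80,60])*5
            cv2.polylines(a,[w.astype(int)],True,(0,0,255),1)
        cv2.imwrite('pics/s2.png',a)
E
```

```text
t 6.6 box mm [ -30.6 -236.3  129.5] xaxis yaw 72.81 z [-0.     0.001 -1.   ] F [ 0.17 -0.49  0.35] op 0.0005
tool delta mm [191.3   0.6  19.6]
top outlet_box 0.63 [-1.5 -2.  -0.5]
top cover_top 0.82 [-26.   37.3  65.1]
top round_well_mouth 0.6 [-24.9 -44.6  52.5]
top reset_key_top 0.23 [-25.   37.7  61.5]
top test_key_top 0.52 [ 51.2 -45.2  32.3]
top plug 0.56 [59.6 40.8 51.3]
scene outlet_box 0.72 [ 3.  -0.6  1.2]
scene cover_top 0.7 [-22.8  40.4  69.3]
scene round_well_mouth 0.74 [-19.7 -45.5  53.1]
scene plug 0.56 [55.9 40.5 54.9]
```

View pics/r2.png

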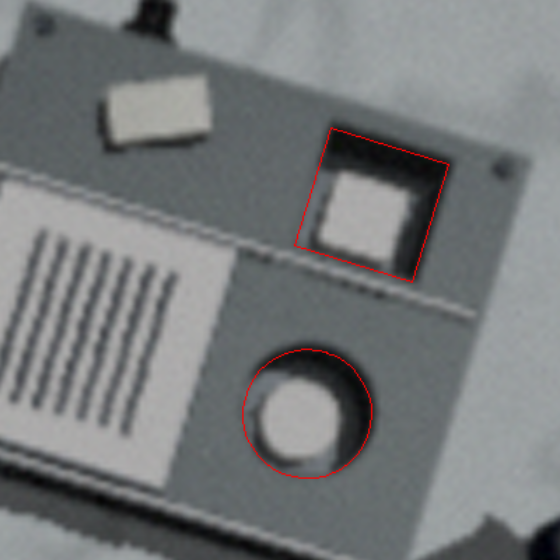

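View pics/s2.png

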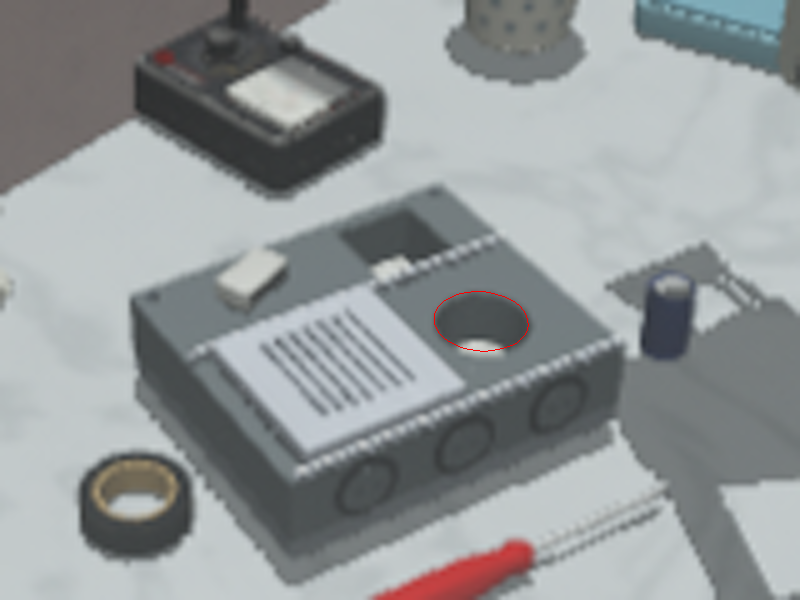

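The projected circle fits the well mouth in both views to about 1 mm. In the overhead crop the well is centred at (308,413) and in the scene crop at (482,321). Moving over the well and descending partway.

Emit:
arm_command --increments '[[0,[0.02,0.001,0],0],[0,[0.035,0,0],0],[0,[0.035,0,0],0],[0,[0.035,0,0],0],[0,[0.035,0,0.01],0],[0,[0.02,0,0.02],0],[0,[0.0105,0,0.02],0],[0,[0,0,0.012],0],[0,[0,0,0],0],[0,[0,0,0],0]]'

```text
t: 8.3
eef_pos: [0.5123, -0.1413, 0.0682]
ee_rot: [2.528, 1.865, 0.0]
ft_force: [0.5, -0.4, 0.9]
opening: 0.0007
grip_force: 0.0
```

```bash
python3 -c "
from h import *
delta((-29.5,-45.7,40))"
```

```text
t 8.3 box mm [-29.4 -46.3  68.2] xaxis yaw 72.84 z [ 0. -0. -1.] F [ 0.51 -0.36  0.89] op 0.0007
tool delta mm [ 0.6 -0.1 28.2]
```

Emit:
arm_command --increments '[[0,[0,0,0.005],0],[0,[0,0,0.005],0],[0,[0,0,0.005],0],[0,[0,0,0.005],0],[0,[0,0,0.005],0],[0,[0,0,0.005],0],[0,[0,0,0.003],0],[0,[0,0,0],0]]'

```text
t: 9.1
eef_pos: [0.512, -0.1405, 0.0341]
ee_rot: [-2.527, -1.865, 0.001]
ft_force: [-0.1, -0.3, 0.9]
opening: 0.0004
grip_force: 0.0
```

Emit:
arm_command --increments '[[0,[0,0,0.003],0],[0,[0,0,0.002],0],[0,[0,0,0.002],0],[0,[0,0,0.001],0],[0,[0,0,0.001],0],[0,[0,0,0],0]]'

```text
t: 9.7
eef_pos: [0.5123, -0.1406, 0.0258]
ee_rot: [2.527, 1.866, 0.0]
ft_force: [0.3, 0.1, 3.0]
opening: 0.0004
grip_force: 1.8
```

Emit:
arm_command --increments '[[0,[0,0,0.001],0],[0,[0,0,0.001],0],[0,[0,0,0.0005],0],[0,[0,0,0],0]]'

```text
t: 10.1
eef_pos: [0.5124, -0.1406, 0.0241]
ee_rot: [2.527, 1.866, 0.0]
ft_force: [-6.8, 1.2, 15.6]
opening: 0.0006
grip_force: 7.3
```

Vertical force is 15.6 N, so the key is at its stop. Holding there for 2 s, then backing out.

Emit:
arm_command --increments '[[0,[0,0,0],0],[0,[0,0,0],0],[0,[0,0,0],0],[0,[0,0,0],0],[0,[0,0,0],0],[0,[0,0,0],0],[0,[0,0,0],0],[0,[0,0,0],0],[0,[0,0,0],0],[0,[0,0,0],0],[0,[0,0,0],0],[0,[0,0,0],0],[0,[0,0,0],0],[0,[0,0,0],0],[0,[0,0,0],0],[0,[0,0,0],0],[0,[0,0,0],0],[0,[0,0,0],0],[0,[0,0,0],0],[0,[0,0,0],0]]'

```text
t: 12.1
eef_pos: [0.5124, -0.1406, 0.0241]
ee_rot: [2.527, 1.866, 0.0]
ft_force: [-5.8, 2.9, 14.4]
opening: 0.0003
grip_force: 7.4
```

Emit:
arm_command --increments '[[0,[0,0,-0.005],0],[0,[0,0,-0.01],0],[0,[0,0,-0.015],0],[0,[0,0,-0.02],0],[0,[0,0,-0.02],0],[0,[0,0,-0.02],0],[0,[0,0,0],0],[0,[0,0,0],0]]'

```text
t: 12.9
eef_pos: [0.5123, -0.1406, 0.1135]
ee_rot: [2.527, 1.865, 0.001]
ft_force: [0.9, 0.1, -0.5]
opening: 0.0007
grip_force: 0.0
```

```bash
python3 -c "
from h import *
delta((-30,112,60))"
```

```text
t 12.9 box mm [-29.6 -45.7 113.5] xaxis yaw 72.87 z [ 0.001 -0.    -1.   ] F [ 0.89  0.05 -0.49] op 0.0007
tool delta mm [157.7  -0.3  53.5]
```

Emit:
arm_command --increments '[[0,[0.02,0,0],0],[0,[0.035,0,0],0],[0,[0.035,0,0],0],[0,[0.035,0,0],0],[0,[0.023,0,0],0],[0,[0.01,0,0],0],[0,[0,0,0],0],[0,[0,0,0.02],0],[0,[0,0,0.02],0],[0,[0,0,0.013],0],[0,[0,0,0],0],[0,[0,0,0],0]]'

```text
t: 14.1
eef_pos: [0.5588, 0.0099, 0.0605]
ee_rot: [2.528, 1.865, -0.0]
ft_force: [0.1, 0.1, -0.1]
opening: 0.0002
grip_force: 0.0
```

```bash
python3 -c "
from h import *
delta((-30,4.5,60))"
```

```text
t 14.1 box mm [-29.6 111.8  60.5] xaxis yaw 72.83 z [ 0. -0. -1.] F [ 0.07  0.13 -0.11] op 0.0002
tool delta mm [-107.3   -0.5    0.5]
```

Emit:
arm_command --increments '[[0,[-0.01,0,0],0],[0,[-0.01,0,0],0],[0,[-0.008,0,0],0],[0,[-0.008,0,0],0],[0,[-0.008,0,0],0],[0,[-0.008,0,0],0],[0,[-0.008,0,0],0],[0,[-0.008,0,0],0],[0,[-0.008,0,0],0],[0,[-0.008,0,0],0],[0,[-0.008,0,0],0],[0,[-0.007,0,0],0],[0,[-0.003,0,0],0],[0,[0,0,0],0]]'

```text
t: 15.5
eef_pos: [0.5285, -0.0876, 0.06]
ee_rot: [2.528, 1.865, -0.001]
ft_force: [-0.5, -0.3, -0.1]
opening: 0.0006
grip_force: 0.0
```

Emit:
arm_command --increments '[[0,[-0.001,0,0],0],[0,[-0.001,0,0],0],[0,[-0.001,0,0],0],[0,[0,0,0],0]]'

```text
t: 15.9
eef_pos: [0.5279, -0.0898, 0.0601]
ee_rot: [-2.527, -1.866, -0.0]
ft_force: [1.0, 2.3, -0.2]
opening: 0.0006
grip_force: 1.3
```

```bash
python3 -c "
from h import *
delta((-30,4.5,60))"
```

```text
t 15.9 box mm [-29.7   7.5  60.1] xaxis yaw 72.88 z [ 0.  0. -1.] F [ 1.03  2.31 -0.22] op 0.0006
tool delta mm [-3.  -0.3  0.1]
```

Pushing force is 2.3 N, so the cover is still sliding. I'll creep on to the stop.

Emit:
arm_command --increments '[[0,[-0.001,0,0],0],[0,[-0.001,0,0],0],[0,[-0.001,0,0],0],[0,[-0.001,0,0],0],[0,[0,0,0],0],[0,[0,0,0],0]]'

```text
t: 16.5
eef_pos: [0.5277, -0.0903, 0.0602]
ee_rot: [-2.523, -1.865, -0.009]
ft_force: [10.3, 31.3, -1.0]
opening: 0.0001
grip_force: 16.3
```

The cover hit the closed stop (33 N). Backing off, lifting clear and checking.

Emit:
arm_command --increments '[[0,[0.005,0,0],0],[0,[0.01,0,0],0],[0,[0.005,0,-0.02],0],[0,[0,0,-0.04],0],[0,[0,0,-0.04],0],[0,[0.03,0,-0.03],0],[0,[0.04,0,0],0],[0,[0.04,0,0],0],[0,[0.04,0,0],0],[0,[0.02,0,0],0],[0,[0,0,0],0],[0,[0,0,0],0]]'

```text
t: 17.7
eef_pos: [0.5825, 0.0879, 0.1899]
ee_rot: [2.527, 1.867, -0.001]
ft_force: [0.6, -0.6, 0.4]
opening: 0.0007
grip_force: 0.0
```

```bash
python3 - <<'E'
from h import *
s=env.state();print(s['t'],s['eef_pos'],s['ft_force'])
p=env.get_image('top')
for k in ["cover_top","plug","capacitor","tape","driver"]:
    for d in env.pinpoint(p,k)[:1]: print(k,round(d['score'],2),np.round(d['point'],4))
cv2.imwrite('pics/t3.png',cv2.resize(p['frame'][120:290,260:460,::-1],None,fx=3,fy=3,interpolation=2))
E
```

```text
17.7 [0.58248753 0.08788887 0.18991987] [ 0.60582023 -0.59522317  0.36480573]
cover_top 0.56 [ 0.5173 -0.1422  0.0644]
plug 0.46 [ 0.619  -0.0868  0.0539]
capacitor 0.45 [ 0.4699 -0.246   0.0007]
tape 0.52 [0.5839 0.0308 0.0012]
driver 0.65 [ 0.4292 -0.0622  0.0012]
```

View pics/t3.png

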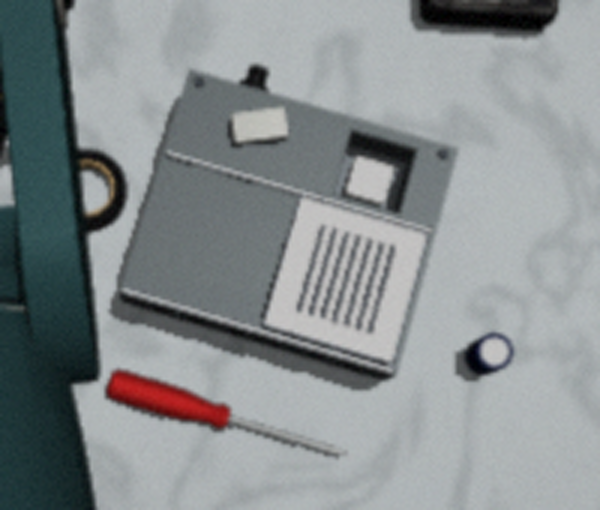

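The cover is closed at (350,275) in the crop and covers the round well. The plug, capacitor, tape and driver are where they were, and the robot is clear.

```bash
python3 -c "
from cell import env
print(env.job_done())"
```

```text
the job is handed in; nothing more can be done
None
```

I opened the cover to its stop, held the reset key at its stop for about 2 s, and pushed the cover back to its closed stop. The small parts still measure at their starting places, and I handed the job in at about 18 s of the 54 s; no verdict was returned.

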